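# Fit the stop plate in the bristle-levelling jig

## Robot

A 6-joint arm with a two-finger parallel gripper is mounted at the origin on the work surface. World frame = base frame: x ahead of the robot, y to its left, z up, the work surface at z = 0. Lengths are in m, angles in degrees, forces in N, time in s.
With the tool pointing down it reaches from about 0.35 to 0.875 m from the base axis. Payload 4.2 kg.
Tool frame: the origin (TCP) lies between the finger pads; the fingertips stand 22 mm ahead of it and the grasp point (between the pads) lies 3 mm ahead of it (env.finger_overhang is the distance from the TCP to the fingertips, in m); z points along the fingers, y is the line along which they close (so a half turn about z gives the same grasp; the last joint's range is limited). The gripper opens to 87 mm and grips with 3 to 60 N. Pads are 19 mm wide; open, the fingers measure 117 mm over their backs; the gripper's body (75 mm by 190 mm) begins 51 mm behind the grasp point.
Start: joints at [85.061, 22.042, 0.453, 0, -68.411, -14.817], TCP at [0.211, 0.588, 0.245] pointing down, gripper open.
Joint ranges: [-179.83, 179.83], [-69.29, 118.12], [-61.27, 80.66], [-181.25, 117.63], [-171.15, -9.14], [-177.46, 177.46]. Speed limits (degrees/s): [159.86, 159.86, 180, 180, 180, 180].

## Interface

Orientations are given as [roll, pitch, yaw] about the fixed x, y, z axes, in that order (R = Rz(yaw) Ry(pitch) Rx(roll)).
In Python, from workcell import env gives the robot as it stands. Calls block until the motion is done:
- env.goto(position, orientation): joint-space move of the TCP to a pose.
- env.move_straight(position, rotation=None, rate=0.15, force_limit=None): straight line of the TCP; rotation=None keeps the orientation; rate is the mean speed in m/s. With force_limit (N) it stops when the force on the tool has changed by that much, and returns True; else False.
- env.set_joints(angles): joint-space move.
- env.gripper_to(opening, grasp_force=None): opening from 0.0 (shut) to 1.0 (fully open); grasp_force is the grip in N (None keeps the last); returns when the fingers have stopped.
- env.dwell(seconds).
- env.inverse_kinematics(position, orientation): joint angles nearest the present ones, or None.
- env.read_state(): the state.
- env.grab_frame(name): name is "side" or "top" or "wrist"; returns a dict with "image" (384x512x3 uint8, blue, green, red), "fx", "fy", "cx", "cy" (pixels), "D" ([k1, k2, p1, p2, k3] as OpenCV has them; the pictures are not rectified), "position" and "orientation" of the camera in the world. Camera axes: x right, y up, looking along -z (the intrinsics and any distortion apply to the point x, -y, -z); pixel columns grow to the right and rows downward; lengths in m; the calibration is good to about 2 mm. A picture is of the moment at which its call begins. There is no depth.
A pose or a line that the arm cannot do raises env.Unreachable and nothing moves.
- env.close_job(): hands the job in; it is judged then, once.
The state is a dict: "clock": time; "joint_positions": joint angles; "qvel": joint speeds; "joint_torque": joint torques, N m; "position": TCP position; "tool_rot": TCP orientation; "force": force on the tool from outside, world axes, zero at the start; "wrist_torque": the same for the moment, N m; "opening": opening from 0.0 (shut) to 1.0 (fully open); "finger_force": force on a finger pad.
Only numpy, scipy, OpenCV 4.12 (cv2) and the standard library are available. Lean on these libraries where they do the work, as an engineer would, in place of code of your own. Each camera call takes 0.05 s, during which the arm holds its last target. There are 200 camera calls.

## Task

In the brush workshop, take the stop plate with the blue grip out of its wooden stand and fit it in the levelling jig: set its foot down in the jig's slot with its top leaning out over the deck, so that it passes in front of the two steel hooks, then straighten it up until it rests back against the two posts under the hooks, and let go. It must stay there, fully down in the slot, upright, square to the jig and with its grip about midway between the hooks; leave the plate with the red grip in its own stand.

Things in the scene. Friction and masses are not known exactly. Their poses are not given: they have to be found in the camera images.
- blue_plate: Stop plate: aluminium, 8 mm thick (x), 120 wide (y), 70 tall (z), 240 g, with a blue upright grip mid-top, 14 thick (x), 36 wide (y), 70 to 125 mm above the foot: pinch it across the 14 mm, 100 mm above the foot. Front and back alike. Origin: centre of the foot (bottom edge). Starts upright, loose (5 degrees) in a fixed stand 45 mm tall, 60 x 140, in a slot 11 wide, 33 deep: lift straight out.
- red_plate: A plate of the same shape with a red grip, in a like stand of its own; to be left alone. Origin and axes as for the blue plate.
- slot (a point): Slot across the jig, a fixed wooden block 160 x 160 x 30 mm. Point: middle of the slot floor, 14 mm above the bench. x points from the deck (robot side) over the slot to the posts, y along the slot, z up. Slot 20 mm wide (x -10 to +10), 16 deep; its deck-side edge is flared 45 degrees, from x -10 at 9 mm above the floor to x -17 at the top. Lean the plate's top about 25 degrees to -x to enter.
- hooks (a point): Midway between the hooks' front lower edges, 78 mm above the slot floor, over its middle; axes as slot. Two steel posts, 32 to 66 mm either side in y, rise behind the slot, faces leaning 5 degrees to +x from its back bottom corner (slot x 10, z 0); a plate against them stays by its weight. Each hook juts 16 mm forward of its face, 7 mm thick. Between and behind the posts is free for fingers.

How it is judged:
By the outcome, as a careful person would: the job done as asked, in the order asked, and still so for the second after the job is handed in, with the robot touching nothing.
It also fails if it takes over 46 s, if anything falls off the work surface, if the arm or the gripper's body presses on something with over 40 N, if the wrist force passes 120 N, or if a joint passes its speed limit or range.

## Working session

There is one attempt and no reset: what is moved stays moved. The work goes in short steps, each a Python script; the robot and the scene stay as the last script left them, time stands still between calls to the robot, and variables do not carry over. Pictures are saved under pics/ and viewed, at most 10 in all, crops included, and the job is handed in when it is done.

```bash
mkdir -p pics; cat > h.py <<'E'
import numpy as np,cv2
from scipy.spatial.transform import Rotation as R
from workcell import env
def camR(f):
    o=np.array(f["orientation"],float)
    return o if o.shape==(3,3) else R.from_euler('xyz',o,degrees=True).as_matrix()
def K(f): return np.array([[f["fx"],0,f["cx"]],[0,f["fy"],f["cy"]],[0,0,1.]])
def ray(f,px):
    u=cv2.undistortPoints(np.array(px,float).reshape(-1,1,2),K(f),np.array(f["D"],float)).reshape(-1,2)
    d=np.c_[u[:,0],-u[:,1],-np.ones(len(u))]@camR(f).T
    return np.array(f["position"],float),d/np.linalg.norm(d,axis=1)[:,None]
def plane(f,px,z):
    p,d=ray(f,px); return p+d*((z-p[2])/d[:,2])[:,None]
def tri(f1,p1,f2,p2):
    a,d=ray(f1,[p1]);b,e=ray(f2,[p2]);d=d[0];e=e[0]
    s=np.linalg.lstsq(np.c_[d,-e],b-a,rcond=None)[0]
    A=a+s[0]*d;B=b+s[1]*e
    return (A+B)/2,np.linalg.norm(A-B)
def proj(f,P):
    c=(np.array(P,float).reshape(-1,3)-np.array(f["position"]))@camR(f)*[1,-1,-1]
    return cv2.projectPoints(c,np.zeros(3),np.zeros(3),K(f),np.array(f["D"],float))[0].reshape(-1,2)
E
python3 - <<'E'
from h import *
import pickle
fs={n:env.grab_frame(n) for n in("side","top","wrist")}
pickle.dump(fs,open("f0.pkl","wb"))
for n,f in fs.items():
    cv2.imwrite(f"pics/{n}0.png",f["image"]);print(n,f["position"],f["orientation"],f["fx"],f["D"])
print(env.read_state())
E
```

```text
side [ 0.31427283 -0.61537142  0.69723879] [ 46.47712154  -0.47705913 -17.18779649] 480.3083282136006 [-0.20460039  0.          0.          0.          0.        ]
top [ 0.42629827 -0.00444639  0.82992375] [  7.13285159   0.53442142 -89.91358438] 377.7371547570447 [-0.08937557  0.          0.          0.          0.        ]
wrist [0.28743908 0.56067625 0.38275251] [ -17.35877252   -0.1554977  -109.76665484] 316.4870463251312 [-0.03721753  0.          0.          0.          0.        ]
{'clock': 0.15, 'joint_positions': array([ 8.50612516e+01,  2.20819590e+01,  3.95817945e-01, -2.03417494e-02,
       -6.84090559e+01, -1.48153289e+01]), 'qvel': array([ 0.02328205, -0.12050854,  0.20353153,  0.14555329,  0.06748434,
        0.05120998]), 'joint_torque': array([ 1.75196019e-03, -3.91055024e+01,  1.87587976e+01,  4.22223464e+00,
        1.24090619e-02, -1.33238277e-04]), 'position': array([0.21109614, 0.58782551, 0.24368423]), 'tool_rot': array([ 1.79903133e+02, -6.06898450e-03, -1.97615732e+01]), 'force': array([ 0.18084464,  0.30255038, -0.59307831]), 'wrist_torque': array([ 0.01871117, -0.01361544,  0.01487477]), 'finger_force': 0.0, 'opening': 0.9998612868249991}
```

View pics/side0.png

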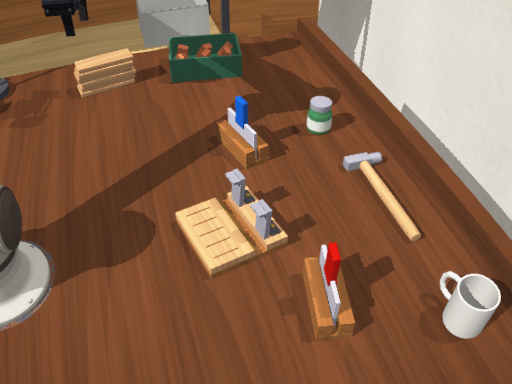

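View pics/top0.png

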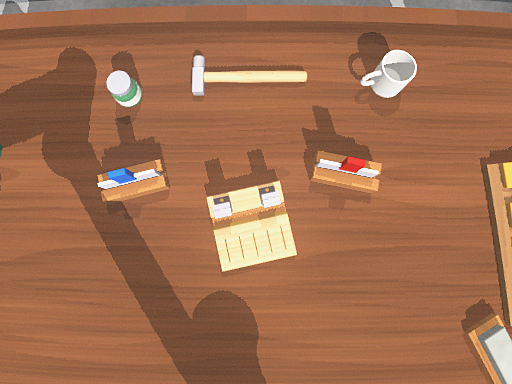

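Side view: blue grip at about (241,110), jig around (230,235) with its hooks at (236,177) and (262,206), red grip at (333,260). Top view: blue at (122,177), jig centre (252,228) with its posts toward +x, red at (355,165). Next come rough positions, then close wrist views.

```bash
python3 - <<'E'
from h import *
import pickle
fs=pickle.load(open("f0.pkl","rb"));s,t=fs["side"],fs["top"]
def blue(f,box):
    h=cv2.cvtColor(f["image"],cv2.COLOR_BGR2HSV);m=cv2.inRange(h,(105,150,60),(130,255,255))
    M=np.zeros_like(m);x0,y0,x1,y1=box;M[y0:y1,x0:x1]=m[y0:y1,x0:x1];n=cv2.moments(M,True);return (n["m10"]/n["m00"],n["m01"]/n["m00"]),n["m00"]
bs=blue(s,(210,80,280,150));bt=blue(t,(90,150,170,210));print(bs,bt,tri(s,bs[0],t,bt[0]))
P=plane(t,[(208,197),(281,183),(296,250),(222,270)],0.03);print(P,np.linalg.norm(np.diff(P,axis=0),axis=1))
print(plane(t,[(99,178),(160,162),(167,186),(104,200)],0.045))
# wrist camera pose relative to TCP
w=fs["wrist"];st=R.from_euler('xyz',[179.903,-.006,-19.76],degrees=True)
print("cam in tool",st.inv().apply(np.array(w["position"])-[.2111,.58783,.24368]), (st.inv()*R.from_matrix(camR(w))).as_matrix().round(3))
E
```

```text
((240.96238244514106, 111.05329153605015), 319.0) ((121.64227642276423, 175.3008130081301), 246.0) (array([0.54672388, 0.25201513, 0.10569798]), np.float64(0.00012819354481889852))
[[ 0.51202323  0.08931527  0.03      ]
 [ 0.54222384 -0.06659738  0.03      ]
 [ 0.40026482 -0.09693936  0.03      ]
 [ 0.35858544  0.05804228  0.03      ]] [0.15881068 0.14516542 0.16048825]
[[0.55102799 0.32304903 0.045     ]
 [0.58528556 0.19142067 0.045     ]
 [0.5336709  0.17478843 0.045     ]
 [0.50371914 0.30962471 0.045     ]]
cam in tool [ 8.10387364e-02 -1.85005456e-05 -1.39064254e-01] [[-0.     0.954  0.298]
 [ 1.     0.    -0.001]
 [-0.001  0.298 -0.954]]
```

```bash
python3 - <<'E'
from h import *
import pickle
def go(c,psi,off,z):
    yv=np.array([-np.sin(np.radians(psi)),np.cos(np.radians(psi)),0])
    env.goto(list(np.array([c[0],c[1],z])+off*yv),[180,0,psi-90])
F={}
for n,c,off in (("j1",(.455,-.004),-.04),("j2",(.455,-.004),.05),("b2",(.547,.252),-.04),("b1",(.547,.252),.05)):
    go(c,13,off,.25);F[n]=env.grab_frame("wrist")
pickle.dump(F,open("f1.pkl","wb"));print(env.read_state()["clock"],env.read_state()["joint_positions"])
for k in "jb":
    cv2.imwrite(f"pics/{k}.png",np.hstack([cv2.resize(F[k+i]["image"],(400,300)) for i in "12"]) if k=="b" else F["j1"]["image"])
cv2.imwrite("pics/j2.png",F["j2"]["image"])
E
```

```text
4.4917 [ 4.43474328e+01  2.06967906e+01 -7.07224370e-01  7.12162219e-03
 -6.85695231e+01 -3.13749797e+01]
```

View pics/j.png

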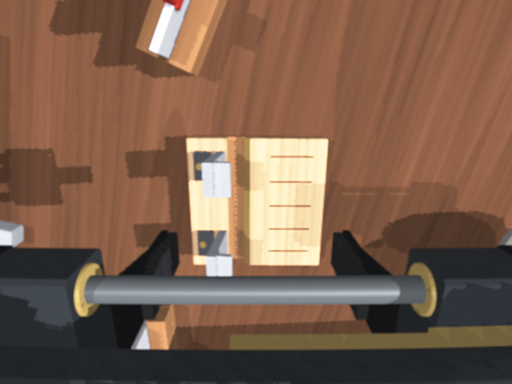

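View pics/j2.png

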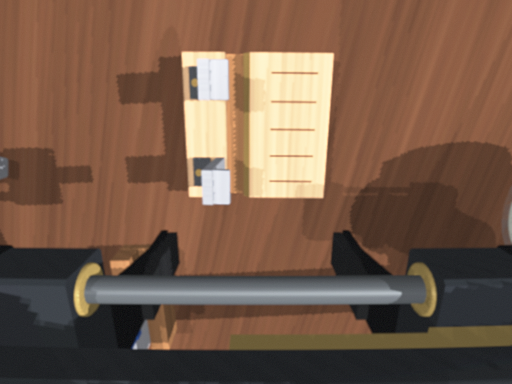

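View pics/b.png

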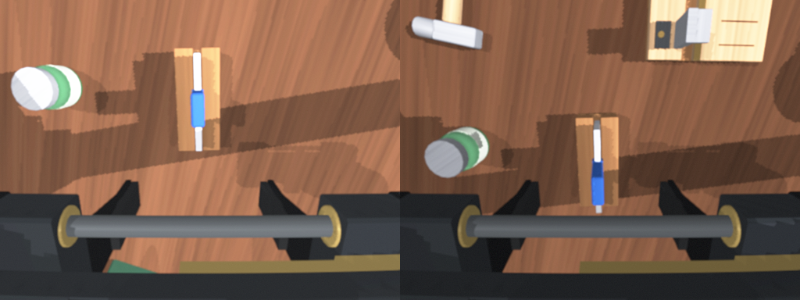

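Wrist views: jig corners in j1 are near (187,138), (328,138), (320,265), (193,265), with hooks at (216,175) and (218,266). In j2 they are near (182,53), (332,54), (324,198), (187,198), with hooks at (212,79) and (215,187). The posts are at image left, so image right is toward the deck. The blue grip is clear in both stand views. Next I refine the corners.

```bash
python3 - <<'E'
from h import *
import pickle
F=pickle.load(open("f1.pkl","rb"));j1,j2,b1,b2=(F[k] for k in("j1","j2","b1","b2"))
def ref(f,p): 
    return cv2.cornerSubPix(cv2.cvtColor(f["image"],cv2.COLOR_BGR2GRAY),np.array(p,np.float32).reshape(-1,1,2),(4,4),(-1,-1),(3,30,.01)).reshape(-1,2)
c1=ref(j1,[(187,138),(328,138),(320,265),(193,265)]);c2=ref(j2,[(182,53),(332,54),(324,198),(187,198)])
print(c1.tolist(),c2.tolist())
P=np.array([tri(j1,a,j2,b)[0] for a,b in zip(c1,c2)]);print(P.round(4),[round(tri(j1,a,j2,b)[1],4) for a,b in zip(c1,c2)])
Q=np.array([plane(f,c,.03) for f,c in((j1,c1),(j2,c2))]);print(Q.round(4))
q=Q.mean(0);e=[np.linalg.norm(q[i]-q[(i+1)%4]) for i in range(4)];print("sides",e,"cen",q.mean(0))
for a,b in((3,0),(2,1),(0,1),(3,2)):
    d=q[a]-q[b]; print(np.degrees(np.arctan2(d[1],d[0])))
for n,f in(("b1",b1),("b2",b2)):
    h=cv2.cvtColor(f["image"],cv2.COLOR_BGR2HSV);m=cv2.inRange(h,(103,120,60),(130,255,255));m[:,:200]=0;m[230:]=0
    k,l,s,_=cv2.connectedComponentsWithStats(m);i=1+np.argmax(s[1:,4]);print(n,s[i]);
    m=(l==i);r0=s[i][1]
    for r in range(r0,r0+s[i][3]):
        c=np.nonzero(m[r])[0]; print((r,c.min(),c.max(),int(f["image"][r,c,0].mean())),end=" ")
    print()
def crop(f,x,y,w,h,k): return cv2.resize(f["image"][y:y+h,x:x+w],None,fx=k,fy=k,interpolation=cv2.INTER_CUBIC)
A=crop(j1,180,130,80,150,4);B=crop(j2,175,45,80,150,4)
cv2.imwrite("pics/c1.png",np.hstack([A,B]))
E
```

```text
[[185.858154296875, 137.91424560546875], [327.68408203125, 138.74301147460938], [318.32281494140625, 264.7197265625], [193.37847900390625, 264.0260009765625]] [[180.8502960205078, 51.70872497558594], [333.31610107421875, 52.61345291137695], [322.69000244140625, 197.57310485839844], [188.6168670654297, 196.4066162109375]]
[[ 0.5474 -0.0604  0.0282]
 [ 0.3907 -0.096   0.0298]
 [ 0.3555  0.0605  0.0298]
 [ 0.5117  0.0953  0.0302]] [np.float64(0.0001), np.float64(0.0001), np.float64(0.0001), np.float64(0.0002)]
[[[ 0.5471 -0.0607  0.03  ]
  [ 0.3908 -0.096   0.03  ]
  [ 0.3555  0.0603  0.03  ]
  [ 0.5117  0.0954  0.03  ]]

 [[ 0.547  -0.0603  0.03  ]
  [ 0.3907 -0.096   0.03  ]
  [ 0.3556  0.0604  0.03  ]
  [ 0.5118  0.0954  0.03  ]]]
sides [np.float64(0.1603031959851938), np.float64(0.16028457604125346), np.float64(0.16005663374201218), np.float64(0.1598502229724932)] cen [ 4.51273204e-01 -1.98546115e-04  3.00000000e-02]
102.75650505463449
102.66826897216886
12.797533553658798
12.64217851704676
b1 [244 115  18  48 623]
(115, np.int64(247), np.int64(259), 229) (116, np.int64(246), np.int
[... 2291 characters left out ...]
37) (213, np.int64(247), np.int64(258), 138) (214, np.int64(247), np.int64(258), 137) (215, np.int64(247), np.int64(258), 137) (216, np.int64(247), np.int64(258), 138) (217, np.int64(247), np.int64(258), 139) (218, np.int64(246), np.int64(258), 139) (219, np.int64(246), np.int64(258), 139) (220, np.int64(246), np.int64(259), 143) (221, np.int64(246), np.int64(259), 142) (222, np.int64(246), np.int64(259), 142) (223, np.int64(246), np.int64(259), 140) (224, np.int64(246), np.int64(259), 139) (225, np.int64(246), np.int64(259), 143) (226, np.int64(246), np.int64(259), 162) (227, np.int64(246), np.int64(259), 194) (228, np.int64(245), np.int64(259), 215) (229, np.int64(245), np.int64(260), 223)
```

View pics/c1.png

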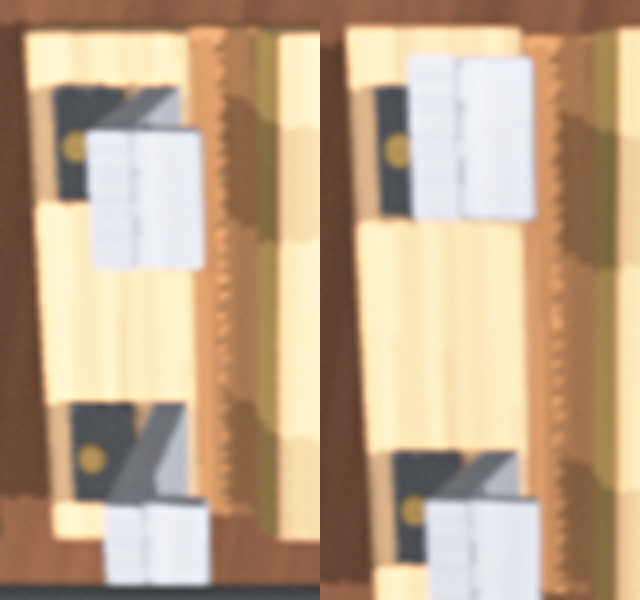

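Composite: slot back edge at crop x≈190 and flare outer edge at ≈278. Upper hook front corners are at (200,128)/(205,268) in j1 and (532,57)/(536,218) in j2; lower hook near-front corners are at (207,502) and (538,500). The jig comes out 160 mm square at z≈0.03 and yaw 12.7°, as it should.

```bash
python3 - <<'E'
from h import *
import pickle
F=pickle.load(open("f1.pkl","rb"));j1,j2,b1,b2=(F[k] for k in("j1","j2","b1","b2"))
psi=12.72;Rj=R.from_euler('z',psi,degrees=True);c=np.array([.45127,-.0002,0])
J=lambda P:(Rj.inv().apply(np.array(P)-c)*1000).round(1)
u1=lambda x,y:(x/4+180-.4,y/4+130-.4);u2=lambda x,y:((x-320)/4+175-.4,y/4+45-.4)
print("back edge,flare at z.03",J(plane(j1,[u1(189,40),u1(190,380),u1(278,40),u1(278,520)],.03)),J(plane(j2,[u2(520,40),u2(526,440),u2(616,60),u2(613,560)],.03)))
for a,b in(((200,128),(532,57)),((205,268),(536,218)),((207,502),(538,500)),((87,131),(408,54))):
    P,e=tri(j1,u1(*a),j2,u2(*b));print("hook",J(P),e)
pts={}
for n,f in(("b1",b1),("b2",b2)):
    h=cv2.cvtColor(f["image"],cv2.COLOR_BGR2HSV);m=cv2.inRange(h,(103,120,60),(130,255,255));m[:,:200]=0;m[300:]=0
    k,l,s,_=cv2.connectedComponentsWithStats(m);i=1+np.argmax(s[1:,4]);print(n,s[i]);r0=s[i][1];r1=r0+s[i][3]
    col=[int(f["image"][r,l[r]==i,0].mean()) for r in range(r0,r1)];print(col)
    t0=r0+max(k for k in range(len(col)-10) if col[k]<210)+.5
    for key,r in(("near",t0+4),("far",r1-6)):
        cc=np.nonzero(l[int(r)]==i)[0];pts[n,key]=(cc.min()-.5,cc.max()+.5)
    pts[n,"rows"]=(t0,r1-.5);pts[n,"r"]=(t0+4,r1-6)
    L=plane(f,[((sum(pts[n,"near"]))/2,t0+4),((sum(pts[n,"far"]))/2,r1-6)],.137);d=L[1]-L[0]
    print("yaw line",np.degrees(np.arctan2(d[1],d[0]))-90,pts)
m=lambda n,k:(sum(pts[n,k])/2)
for i,k in((0,"near"),(1,"far")):
    print(k,tri(b1,(m("b1",k),pts["b1","rows"][i]),b2,(m("b2",k),pts["b2","rows"][i])))
E
```

```text
back edge,flare at z.03 [[ 33.8 -78.4  30. ]
 [ 35.6  25.1  30. ]
 [  8.7 -78.6  30. ]
 [  8.6  73.1  30. ]] [[ 34.2 -77.   30. ]
 [ 34.4  29.3  30. ]
 [  8.9 -72.2  30. ]
 [  9.5  64.8  30. ]]
hook [ 26.1 -66.1  93.8] 0.00014338986528623706
hook [ 25.3 -32.4  97.3] 8.564143559077053e-05
hook [26.1 32.1 94.8] 5.2111628525954627e-05
hook [ 52.2 -66.1  98.2] 4.839545290831406e-05
b1 [244 115  18  48 623]
[229, 207, 181, 206, 244, 252, 254, 254, 252, 252, 252, 252, 254, 254, 254, 254, 254, 254, 254, 254, 254, 254, 254, 254, 254, 254, 254, 254, 254, 254, 253, 253, 253, 253, 253, 253, 253, 253, 253, 253, 253, 253, 253, 252, 254, 254, 253, 253]
yaw line 13.765314196541809 {('b1', 'near'): (np.float64(244.5), np.float64(260.5)), ('b1', 'far'): (np.float64(244.5), np.float64(261.5)), ('b1', 'rows'): (np.float64(118.5), np.float64(162.5)), ('b1', 'r'): (np.float64(122.5), np.int32(157))}
b2 [245 204  16  59 789]
[127, 155, 199, 197, 153, 135, 136, 137, 137, 138, 137, 137, 138, 139, 139, 139, 143, 142, 142, 140, 139, 143, 162, 194, 215, 223, 228, 230, 230, 231, 232, 232, 232, 231, 234, 234, 234, 234, 233, 233, 233, 234, 235, 236, 236, 235, 234, 233, 233, 233, 233, 233, 232, 233, 234, 235, 237, 233, 213]
yaw line 13.836770356824928 {('b1', 'near'): (np.float64(244.5), np.float64(260.5)), ('b1', 'far'): (np.float64(244.5), np.float64(261.5)), ('b1', 'rows'): (np.float64(118.5), np.float64(162.5)), ('b1', 'r'): (np.float64(122.5), np.int32(157)), ('b2', 'near'): (np.float64(244.5), np.float64(260.5)), ('b2', 'far'): (np.float64(245.5), np.float64(260.5)), ('b2', 'rows'): (np.float64(227.5), np.float64(262.5)), ('b2', 'r'): (np.float64(231.5), np.int32(257))}
near (array([0.55036197, 0.23745385, 0.13785459]), np.float64(4.919009979880204e-05))
far (array([0.54209528, 0.27179042, 0.13520006]), np.float64(2.5792135987983752e-05))
```

Grip top: length 35.3 mm, z 0.137, yaw 13.7°, all consistent with the text. Slot middle is at jig x≈25 mm, y≈0. I check the plate's lean in its stand, then grasp and lift.

```bash
cat >> h.py <<'E'
psi=12.72;Rj=R.from_euler('z',psi,degrees=True)
S=np.array([.45127,-.0002,.014])+Rj.apply([.025,0,0])   # slot middle
def toolrot(yaw,lean): # lean>0: plate top toward -x of plate
    return (R.from_euler('z',yaw,degrees=True)*R.from_euler('y',-lean,degrees=True)*R.from_euler('xyz',[180,0,-90],degrees=True))
def tcp(foot,yaw,lean,h=.1): # foot world -> TCP pose gripping h above the foot
    Rp=R.from_euler('z',yaw,degrees=True)*R.from_euler('y',-lean,degrees=True)
    return list(foot+Rp.apply([0,0,h+.003])),list(toolrot(yaw,lean).as_euler('xyz',degrees=True))
def slotpose(x,z,lean,h=.1,y=0.): return tcp(S+Rj.apply([x,y,z]),psi,lean,h)
E
python3 - <<'E'
from h import *
import pickle
F=pickle.load(open("f1.pkl","rb"));b2=F["b2"];Rb=R.from_euler('z',13.7,degrees=True)
a=Rb.inv().apply(plane(b2,[(252.5,231)],.137)-[.5462,.2546,0])[0];b=Rb.inv().apply(plane(b2,[(252.5,209)],.082)-[.5462,.2546,0])[0]
lean=-np.degrees(np.arctan2(a[0]-b[0],.055));print(a,b,"lean",lean)
for p in(slotpose(-.03,.066,25),slotpose(.002,.001,25),slotpose(.006,0,-5)): print(p,env.inverse_kinematics(*p))
E
```

```text
[ 1.85153884e-05 -1.39989235e-02  1.37000000e-01] [ 0.00024075 -0.01432891  0.082     ] lean 0.23150763336267516
([np.float64(0.4039313469083774), np.float64(-0.010885591115220548), np.float64(0.17334970206477496)], [np.float64(-155.0), np.float64(-1.2722218725854067e-14), np.float64(-77.28)]) [ 24.37848014  -6.47355325 -56.21746383  17.56526495 -16.43826174
 -27.48106636]
([np.float64(0.4351459947071669), np.float64(-0.0038396161793068997), np.float64(0.10834970206477496)], [np.float64(-155.0), np.float64(-1.2722218725854067e-14), np.float64(-77.28)]) None
([np.float64(0.49026591470481284), np.float64(0.008602413513818116), np.float64(0.1166080539034498)], [np.float64(175.0), np.float64(0.0), np.float64(-77.27999999999999)]) [ 19.65374893  19.28478468 -24.57387185  -0.77456079 -51.10751744
  -6.42128491]
```

```bash
cat >> h.py <<'E'
def tcp(foot,yaw,lean,h=.1,phi=0.): # phi: tool swung in the plate's plane
    Rp=R.from_euler('z',yaw,degrees=True)*R.from_euler('y',-lean,degrees=True)
    Rt=Rp*R.from_euler('x',phi,degrees=True)*R.from_euler('xyz',[180,0,-90],degrees=True)
    return list(np.array(foot)+Rp.apply([0,0,h])-Rt.apply([0,0,.003])),list(Rt.as_euler('xyz',degrees=True))
def slotpose(x,z,lean,h=.1,y=0.,phi=0.): return tcp(S+Rj.apply([x,y,z]),psi,lean,h,phi)
B=np.array([.5462,.2546,.012])
E
python3 - <<'E'
from h import *
for lean in(25,20,15):
  for phi in(-40,-30,-20,-10,0,10,20,30,40):
    out=[]
    for p in(tcp(B,13.7,0,.1,phi),slotpose(-.03,.066,lean,phi=phi),slotpose(.002,.001,lean,phi=phi),slotpose(.004,.001,10,phi=phi),slotpose(.006,0,-5,phi=phi)):
        q=env.inverse_kinematics(*p);out.append(None if q is None else [int(v) for v in q])
    print(lean,phi,out)
E
```

```text
25 -40 [[52, 35, -17, 32, -67, -59], None, None, [33, 17, -57, 65, -45, -84], [35, 23, -43, 44, -54, -57]]
25 -30 [[50, 32, -17, 27, -61, -54], None, None, [29, 13, -57, 61, -36, -75], [32, 21, -40, 35, -50, -46]]
25 -20 [[47, 29, -16, 19, -56, -46], None, None, [27, 11, -54, 50, -28, -61], [29, 19, -35, 24, -47, -34]]
25 -10 [[44, 27, -14, 10, -52, -37], None, None, [25, 10, -49, 28, -25, -39], [25, 18, -30, 11, -48, -20]]
25 0 [[40, 26, -12, 0, -50, -26], [24, -6, -56, 17, -16, -27], None, [21, 10, -39, 3, -29, -11], [19, 19, -24, 0, -51, -6]]
25 10 [[35, 26, -9, -11, -51, -14], [12, -3, -39, -20, -29, 17], [10, 7, -38, -29, -22, 29], [13, 12, -30, -16, -38, 12], [13, 20, -18, -12, -56, 6]]
25 20 [[29, 26, -6, -23, -53, -2], [0, 1, -31, -37, -44, 42], [-1, 11, -30, -44, -37, 52], [4, 15, -23, -29, -47, 28], [7, 22, -13, -22, -62, 16]]
25 30 [[23, 27, -3, -35, -58, 8], [-10, 6, -25, -45, -57, 55], [-9, 15, -25, -50, -51, 63], [-2, 19, -18, -38, -57, 40], [1, 25, -9, -30, -69, 24]]
25 40 [[18, 30, -1, -45, -63, 18], [-16, 12, -21, -50, -68, 63], [-15, 21, -21, -54, -62, 70], [-8, 23,
[... 1817 characters left out ...]
 -1, -43, 4, -33, -14], [22, 8, -45, 6, -21, -15], [21, 10, -39, 3, -29, -11], [19, 19, -24, 0, -51, -6]]
15 10 [[35, 26, -9, -11, -51, -14], [13, 1, -33, -15, -40, 10], [12, 10, -33, -18, -32, 15], [13, 12, -30, -16, -38, 12], [13, 20, -18, -12, -56, 6]]
15 20 [[29, 26, -6, -23, -53, -2], [3, 4, -26, -29, -50, 29], [3, 13, -26, -33, -43, 35], [4, 15, -23, -29, -47, 28], [7, 22, -13, -22, -62, 16]]
15 30 [[23, 27, -3, -35, -58, 8], [-5, 9, -21, -38, -61, 41], [-4, 17, -21, -41, -54, 47], [-2, 19, -18, -38, -57, 40], [1, 25, -9, -30, -69, 24]]
15 40 [[18, 30, -1, -45, -63, 18], [-11, 14, -17, -44, -71, 49], [-10, 22, -17, -47, -65, 55], [-8, 23, -14, -44, -67, 48], [-4, 28, -6, -37, -76, 31]]
```

```bash
python3 - <<'E'
from h import *
phi=20;s25,c25=np.sin(np.radians(25)),np.cos(np.radians(25))
for d in(.15,.12,.08): print(env.inverse_kinematics(*slotpose(.002-d*s25,d*c25,25,phi=phi)))
up=np.array([0,0,1.])
print(env.inverse_kinematics(*tcp(B+.14*up,13.7,0,phi=phi)))
env.goto(*tcp(B+.06*up,13.7,0,phi=phi))
p,r=tcp(B,13.7,0,phi=phi)
print("touch",env.move_straight(p,r,rate=.1,force_limit=8))
env.gripper_to(0.,grasp_force=35)
s=env.read_state();print(s["clock"],s["opening"]*87,s["finger_force"],s["force"],s["position"]-p)
p2,_=tcp(B+.14*up,13.7,0,phi=phi)
env.move_straight(p2,rate=.12)
s=env.read_state();print(s["clock"],s["opening"]*87,s["force"],s["wrist_torque"])
w=env.grab_frame("wrist");sd=env.grab_frame("side")
cv2.imwrite("pics/g.png",np.hstack([cv2.resize(w["image"],(400,300)),cv2.resize(sd["image"],(400,300))]))
E
```

```text
[ -0.63743139  -7.51583155 -29.28142053 -32.0914811  -53.03977472
  34.02947944]
[ -0.62982356  -4.14048493 -30.24468988 -33.99159923 -49.39801369
  37.05624323]
[ -0.8171326    0.73180524 -30.96150445 -37.03737692 -44.94100027
  41.66492137]
[ 30.26481602  18.92454227   2.53769623 -20.56013924 -68.98231255
  -9.90260293]
touch False
6.9167 13.612627014129465 34.95324798859656 [ 0.25759416 -0.38831418 -1.69439392] [ 1.49456947e-04  2.89825927e-05 -3.34319822e-06]
8.2333 13.50835748361822 [ 0.50595834  1.24464842 -1.42193444] [-0.80983597 -0.23328436 -0.02437577]
```

View pics/g.png

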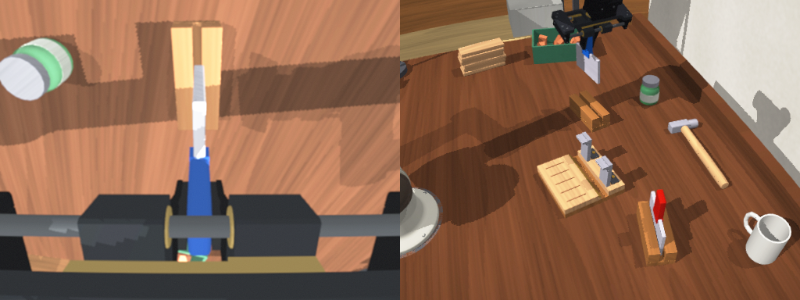

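The plate is held and out of its stand. In the wrist half, the end face runs from about (199,66) to (199,102) and the top edge on to the grip at (199,150). I check that against projection for slip.

```bash
python3 - <<'E'
from h import *
phi=20
w=env.grab_frame("wrist");st=env.read_state()
Rp=R.from_euler('z',13.7,degrees=True);f=B+[0,0,.14]
print(proj(w,f+Rp.apply([[0,-.06,0],[0,-.06,.07],[0,-.018,.07],[0,-.018,.125]])).round(1))
g=w["image"].mean(2);print(g[70:210:2,254].astype(int).tolist())
cv2.imwrite("pics/w2.png",cv2.resize(w["image"][60:260,200:310],None,fx=3,fy=3))
E
```

```text
[[252.1  82.9]
 [251.6 131.4]
 [252.  202.1]
 [251.6 286.6]]
[138, 137, 139, 139, 139, 138, 149, 196, 203, 203, 204, 197, 200, 197, 194, 197, 201, 200, 202, 197, 201, 199, 197, 202, 201, 200, 203, 198, 200, 202, 254, 255, 255, 255, 255, 255, 254, 250, 250, 250, 250, 250, 250, 250, 250, 250, 250, 235, 225, 226, 226, 225, 226, 224, 225, 225, 225, 226, 226, 226, 225, 225, 231, 250, 255, 255, 238, 125, 109, 110]
```

View pics/w2.png

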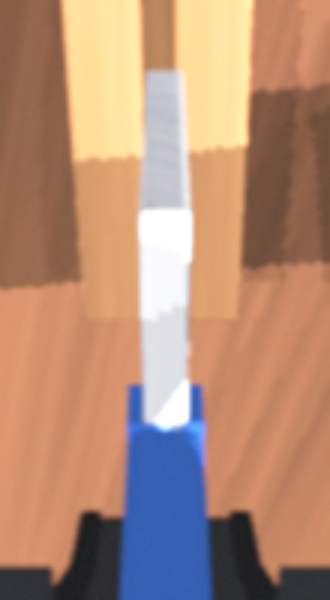

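Rows agree with projection to within 1 px, so there is no slip in the hand. Columns sit about 3.2 px to the right of projection, so the wrist camera has a small sideways bias. I cross-check the jig with the top and side cameras.

```bash
python3 - <<'E'
from h import *
import pickle
f0=pickle.load(open("f0.pkl","rb"));t,s=f0["top"],f0["side"]
def edges(f,z,guess):
    # jig outline by wood-colour mask, fit sides
    h=cv2.cvtColor(f["image"],cv2.COLOR_BGR2HSV)
    g=cv2.cvtColor(f["image"],cv2.COLOR_BGR2GRAY)
    return cv2.cornerSubPix(g,np.array(guess,np.float32).reshape(-1,1,2),(4,4),(-1,-1),(3,30,.01)).reshape(-1,2)
pt=edges(t,.03,[(282,183),(296,251),(222,270),(208,197)]) # wrist order: (+x,-y),(-x,-y),(-x,+y),(+x,+y)
print(pt.tolist());Q=plane(t,pt,.03)
W=np.array([[.547,-.0605],[.3907,-.096],[.3555,.0604],[.5118,.0954]])
print(Q.round(4).tolist(),"top-wrist in jig axes mm",(Rj.inv().apply(np.c_[Q[:,:2]-W,np.zeros(4)])[:,:2]*1000).round(1).tolist())
ps=edges(s,.03,[(286,234),(214,271),(177,208)]);print(ps.tolist())
Q=plane(s,ps,.03);print("side-wrist",(Rj.inv().apply(np.c_[Q[:,:2]-W[:3],np.zeros(3)])[:,:2]*1000).round(1).tolist(),proj(s,np.c_[W,np.full(4,.03)]).tolist())
# side/top check on the held plate vs FK
sd=env.grab_frame("side");tp=env.grab_frame("top");Rp=R.from_euler('z',13.7,degrees=True);f=B+[0,0,.14]
C=f+Rp.apply([[-.004,-.06,0],[-.004,-.06,.07],[-.004,.06,0],[.004,-.06,0]])
a,b=proj(sd,C),proj(tp,C);print(a.round(1).tolist(),b.round(1).tolist())
def crop(f,p,k=6):
    x,y=(p[:2].mean(0)).astype(int);im=f["image"][y-25:y+25,x-33:x+33].copy();im=cv2.resize(im,None,fx=k,fy=k)
    for q in p: cv2.circle(im,tuple(int(v) for v in ((q-[x-33,y-25]+.5)*k)),4,(0,255,0),1)
    return im
cv2.imwrite("pics/x.png",np.hstack([crop(sd,a),crop(tp,b)]))
E
```

```text
[[278.7432556152344, 180.1699981689453], [296.51763916015625, 254.38304138183594], [221.914306640625, 271.20538330078125], [206.14678955078125, 196.5680389404297]]
[[0.5483, -0.0618, 0.03], [0.3911, -0.0979, 0.03], [0.3561, 0.0582, 0.03], [0.5129, 0.0933, 0.03]] top-wrist in jig axes mm [[1.0, -1.6], [0.0, -2.0], [0.1, -2.3], [0.7, -2.3]]
[[287.50872802734375, 235.54916381835938], [214.0, 271.0], [177.0, 208.0]]
side-wrist [[0.1, -2.0], [4.4, -9.0], [9.1, 6.4]] [[286.9111709846039, 234.86398704728387], [209.46816867096913, 268.4059997061464], [174.00882809316283, 211.6253375648848], [245.61095782495497, 184.73848388607297]]
[[252.5, 106.1], [252.5, 76.4], [225.5, 81.1], [255.8, 105.0]] [[143.5, 165.8], [131.6, 157.9], [81.4, 181.2], [142.6, 161.7]]
```

View pics/x.png

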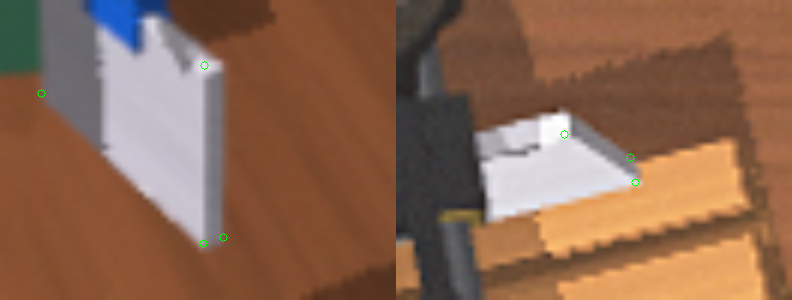

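Side and top views: the projected plate corners (green) fall on the seen ones, at side crop (205,248) and top crop (637,181), to within about 1 px. So FK holds in those cameras. I check the wrist camera against the actual TCP.

```bash
python3 - <<'E'
from h import *
import pickle
w=env.grab_frame("wrist");s=env.read_state();p,r=tcp(B+[0,0,.14],13.7,0,phi=20)
Rt=R.from_euler('xyz',s["tool_rot"],degrees=True)
def show(w,pos,Rt): print("cam in tool mm",(Rt.inv().apply(np.array(w["position"])-pos)*1000).round(2),"rot",(Rt.inv()*R.from_matrix(camR(w))).as_euler('xyz',degrees=True).round(2),w["cx"],w["cy"])
show(w,s["position"],Rt)
print((s["position"]-p)*1000,s["tool_rot"],r)
print("plate-plane at actual TCP",proj(w,s["position"]+Rt.apply([[0,0,.05],[0,0,.1]])))
f0=pickle.load(open("f0.pkl","rb"))["wrist"];show(f0,np.array([0.21109614,0.58782551,0.24368423]),R.from_euler('xyz',[179.903,-.00607,-19.7616],degrees=True))
F=pickle.load(open("f1.pkl","rb"))
for n,c,off in (("j1",(.455,-.004),-.04),("b2",(.547,.252),-.04)):
    yv=R.from_euler('z',13,degrees=True).apply([0,off,0]);show(F[n],np.array([*c,.25])+yv,R.from_euler('xyz',[180,0,-77],degrees=True))
E
```

```text
cam in tool mm [  81.88    0.86 -138.89] rot [1.627e+02 8.000e-02 9.003e+01] 254.75607192955647 194.54851516085245
[-0.08278063 -0.05420045 -0.46868325] [179.94618356  19.98631721 -76.31883674] [np.float64(180.0), np.float64(20.000000000000004), np.float64(-76.29999999999998)]
plate-plane at actual TCP [[253.1055987  228.5496351 ]
 [253.33226859 203.48877101]]
cam in tool mm [ 8.1040e+01 -3.0000e-02 -1.3906e+02] rot [1.6264e+02 6.0000e-02 9.0010e+01] 254.75607192955647 194.54851516085245
cam in tool mm [  80.98    0.38 -139.15] rot [1.627e+02 6.000e-02 8.994e+01] 254.75607192955647 194.54851516085245
cam in tool mm [  82.6     1.42 -138.9 ] rot [1.6273e+02 1.5000e-01 9.0070e+01] 254.75607192955647 194.54851516085245
```

Camera pose noise explains the offset. The combined estimate puts the slot at jig x=26.0, y=−1.2 mm. Now the leaned entry, guarded.

```bash
sed -i 's/apply(\[.025,0,0\])/apply([.026,-.0012,0])/' h.py; cat >> h.py <<'E'
def foot(s,h=.1): # plate foot in slot frame (mm) and state from the TCP
    Rt=R.from_euler('xyz',s["tool_rot"],degrees=True);g=np.array(s["position"])+Rt.apply([0,0,.003])
    Rp=Rt*R.from_euler('xyz',[180,0,-90],degrees=True).inv()*R.from_euler('x',-20,degrees=True)
    return Rj.inv().apply(g-Rp.apply([0,0,h])-S)*1000
def rep(t):
    s=env.read_state();print(t,round(s["clock"],2),"foot",foot(s).round(2),"F",Rj.inv().apply(s["force"]).round(2),"T",s["wrist_torque"].round(2),round(s["opening"]*87,2),flush=True)
E
python3 - <<'E'
from h import *
s25,c25=np.sin(np.radians(25)),np.cos(np.radians(25))
at=lambda d:slotpose(.002-d*s25,.0017+d*c25,25,phi=20)
env.goto(*at(.12));rep("way")
p,r=at(.025);print(env.move_straight(p,r,rate=.12,force_limit=8));env.dwell(.3);rep("near")
p,r=at(-.004);print(env.move_straight(p,r,rate=.02,force_limit=4));env.dwell(.2);rep("down")
E
```

```text
way 9.73 foot [-47.44  -0.12 111.22] F [-0.35  0.01 -1.61] T [-1.08  0.84 -0.04] 13.45
False
near 10.97 foot [-8.4  -0.07 25.  ] F [ 0.36 -1.04 -3.16] T [-1.09  0.89 -0.05] 13.39
True
down 12.32 foot [2.05 0.02 1.33] F [-0.83 -1.25  5.63] T [-0.33  0.25 -0.03] 13.61
```

Floor contact came at foot z=1.3 mm (1.7 expected) with almost no sideways force, so the foot is on the slot floor. Now straighten.

```bash
python3 - <<'E'
from h import *
ok=True
for lean,x in((25,2),(18,2.5),(11,3),(4,3.5),(-2,4),(-5,4)):
    p,r=slotpose(x/1000,(4*abs(np.sin(np.radians(lean)))+.7)/1000,lean,phi=20)
    if env.move_straight(p,r,rate=.05,force_limit=8): rep("stopped %d"%lean);ok=False;break
env.dwell(.2);rep("upright")
if ok:
    p,r=slotpose(.011,.00105,-5,phi=20)
    print(env.move_straight(p,r,rate=.015,force_limit=3));env.dwell(.2);rep("back")
E
```

```text
upright 14.63 foot [3.32 0.07 1.17] F [-0.61  0.18 -2.39] T [-0.79 -0.44 -0.03] 13.97
True
back 15.14 foot [4.29 0.4  0.25] F [-0.44  1.89  0.62] T [-0.49 -0.55 -0.07] 13.8
```

```bash
python3 - <<'E'
from h import *
p,r=slotpose(.0043,.0018,-5,phi=20);env.move_straight(p,r,rate=.02);env.dwell(.4);rep("lift");print(env.read_state()["tool_rot"],r)
p,r=slotpose(.011,.0018,-5,phi=20);print(env.move_straight(p,r,rate=.012,force_limit=3.5));rep("t");env.dwell(.2);rep("back")
E
```

```text
lift 15.79 foot [ 4.2  -0.01  1.69] F [ 0.18 -0.23 -2.17] T [-0.79 -0.48  0.01] 14.15
[174.6636129   19.92096132 -79.10500935] [np.float64(174.68089666165326), np.float64(19.92066435907087), np.float64(-79.0969329329614)]
True
t 16.14 foot [4.29 0.38 0.88] F [-0.81  1.46 -2.32] T [-0.81 -0.45  0.02] 14.25
back 16.34 foot [3.55 0.49 0.34] F [ 0.75  0.23 -1.72] T [-0.74 -0.5  -0.05] 13.79
```

```bash
cat >> h.py <<'E'
def avg(t,n=4):
    F=[];X=[];T=[]
    for _ in range(n):
        env.dwell(.04);s=env.read_state();F.append(Rj.inv().apply(s["force"]));X.append(foot(s));T.append(Rj.inv().apply(s["wrist_torque"]))
    F=np.mean(F,0);print(t,round(s["clock"],2),"foot",np.mean(X,0).round(2),"F",F.round(2),"T",np.mean(T,0).round(2),flush=True);return F
E
python3 - <<'E'
from h import *
for i,x in enumerate(np.arange(4,10.1,.75)):
    p,r=slotpose(x/1000,.0012,-5,phi=20);env.move_straight(p,r,rate=.02)
    F=avg("x%.2f"%x)
    if i==0:F0=F
    if F[0]-F0[0]<-2.5: break
E
```

```text
x4.00 16.76 foot [3.91 0.   1.17] F [ 0.1   0.1  -1.95] T [-0.88 -0.28  0.02]
x4.75 17.18 foot [ 4.78 -0.    1.18] F [ 0.17  0.02 -2.86] T [-0.9  -0.29 -0.01]
x5.50 17.59 foot [5.03 0.06 1.14] F [-0.88  0.15 -1.89] T [-0.89  0.17  0.09]
x6.25 18.01 foot [5.17 0.08 1.13] F [-3.79 -0.15 -0.65] T [-0.9   1.07  0.34]
```

Back contact at foot x≈5.1 mm (6.0 expected). Now lower to the floor, ease off and release.

```bash
python3 - <<'E'
from h import *
for i,z in enumerate((1.2,.7,.2,-.3,-.8,-1.3)):
    p,r=slotpose(.0056,z/1000,-5,phi=20);env.move_straight(p,r,rate=.02)
    F=avg("z%.1f"%z)
    if i==0:F0=F
    if F[2]-F0[2]>3: break
cv2.imwrite("pics/s1.png",env.grab_frame("side")["image"])
env.gripper_to(.35);avg("open")
s=env.read_state();Rt=R.from_euler('xyz',s["tool_rot"],degrees=True)
env.move_straight(list(s["position"]-Rt.apply([0,0,.09])),rate=.08);avg("clear")
p=np.array(env.read_state()["position"]);env.move_straight(list(p+[-.08,-.1,.06]),rate=.15)
sd=env.grab_frame("side");w=env.grab_frame("wrist");t=env.grab_frame("top")
for n,f in(("sd",sd),("w",w),("t",t)):cv2.imwrite(f"pics/{n}9.png",f["image"])
A=cv2.resize(sd["image"][130:290,160:350],(380,320),interpolation=cv2.INTER_CUBIC);Bq=cv2.resize(t["image"][160:290,190:344],(380,320),interpolation=cv2.INTER_CUBIC)
cv2.imwrite("pics/fin.png",np.hstack([A,Bq]));rep("end")
E
```

```text
z1.2 18.43 foot [5.19 0.06 1.12] F [-4.05 -0.14 -0.63] T [-0.88  1.15  0.36]
z0.7 18.84 foot [5.18 0.11 0.66] F [-4.84 -0.14  0.28] T [-0.74  1.52  0.47]
z0.2 19.26 foot [5.17 0.13 0.25] F [-4.95 -0.18  0.12] T [-0.65  1.6   0.47]
z-0.3 19.68 foot [5.18 0.12 0.21] F [-5.81  0.42  3.27] T [-0.38  1.84  0.54]
open 20.52 foot [ 5.7  -0.   -0.34] F [ 0.12 -0.5  -0.23] T [-0.68 -0.24 -0.  ]
clear 21.97 foot [ 12.61 -30.56  83.41] F [-0.03  0.3   0.04] T [-0.67 -0.21 -0.01]
end 23.21 foot [ -87.06 -110.05  142.98] F [ 0.28  0.46 -0.12] T [-0.62 -0.38 -0.02] 30.83
```

View pics/fin.png

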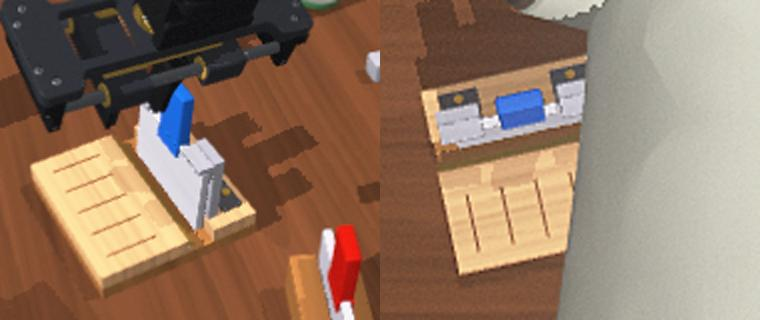

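The final view shows the plate upright in the slot, under the hooks and against the posts. The grip (top half x≈521) is mid-gap between the hooks (≈518), and red is untouched. Handing in.

```bash
python3 -c "
from workcell import env
print(env.close_job())"
```

```text
the job is handed in; nothing more can be done
None
```

The blue plate is in the jig: foot down on the slot floor, resting back against both posts under the hooks, grip about midway between them. It was released and handed in at about 23 s, with the red plate left untouched in its stand.

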